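Strip a dosing pump's head down to its test button

ROBOT

A 7-joint arm with a two-finger parallel gripper is mounted at the origin on the work surface. World frame = base frame: x ahead of the robot, y to its left, z up, the work surface at z = 0. Lengths are in m, angles in rad, forces in N, time in s.
With the tool pointing down it reaches from about 0.35 to 0.9 m from the base axis. Payload 8.1 kg.
Tool frame: the origin (TCP) lies at the very end of the fingers, on their centre line; the grasp point (between the pads) lies 19 mm behind it; z points along the fingers, y is the direction in which the jaws open and shut (so a half turn about z gives the same grasp; the last joint's range is limited). The gripper opens to 92 mm and grips with 3 to 60 N. Pads are 19 mm wide; open, the fingers measure 130 mm over their backs; the gripper's body (75 mm by 190 mm) begins 47 mm behind the grasp point.
Start: joints at [-1.36, 0.434, 0.025, 1.573, -0.012, 1.134, -0.075], TCP at [0.193, 0.594, 0.227] pointing down, gripper open.
Joint ranges: [-2.62, 2.62], [-0.44, 2.09], [-1.27, 1.32], [0.08, 2.57], [-1.32, 4.46], [0.12, 2], [-2.74, 2.74]. Speed limits (rad/s): [2.22, 2.22, 3.01, 3.01, 3.14, 3.14, 3.14].

INTERFACE

Orientations are given as a rotation vector (axis times angle).
In Python, from cell import observe, get_image, sign_off gives the robot as it stands.
- The arm moves only by the tool arm_command, never from a script. Its argument "deltas" is a list of rows, each an object with "xyz": the shift along the tool's x, y, z in cm, a list of three; "turn": the turn about the tool's z in degrees; "jaw": the closure in counts, from 0 (fully open) to 255 (shut). A call has 1 to 5 rows; each row is the pose to reach, as a shift and turn from the pose measured when the call began, along the tool's axes at that moment; what a row does not reach only later rows make up. A row lasts 1/12 s, in which the tool goes at most 41.7 mm and 7.16 degrees, less where a joint would pass 70% of its speed; a pose out of reach is approached as far as the arm can. A call with a gripper value outside its range is refused whole. The fingers move at their own pace and stop on an object; "force" is the grip in N (left out, the last holds). Time passes only in rows, so rows that repeat a pose let the fingers close. It gives the time, the measured TCP pose, the force and the opening at its end, in the units of the state.
- observe(): the state, without advancing time (a new reading comes with each control period).
- get_image(name): name is "scene" or "top"; returns a dict with "frame" (400x640x3 uint8, red, green, blue), "depth" (400x640 float32, m along the optical axis (not along the pixel's ray), 0 where there is no reading), "camera_matrix" (3x3 intrinsics, pixels), "cam_to_world" (4x4, takes a point from camera to world coordinates). Camera axes: x right, y up, looking along -z (the intrinsics and any distortion apply to the point x, -y, -z); pixel columns grow to the right and rows downward; lengths in m; the calibration is good to about 2 mm. A picture is of the moment at which its call begins.
- sign_off(): hands the job in, once; it reports no verdict.
The state is a dict: "clock": time; "joints": joint angles; "dq": joint speeds; "joint_efforts": joint torques, N m; "position": TCP position; "ee_rot": TCP orientation; "force": force on the tool from outside, world axes, zero at the start; "ft_torque": the same for the moment, N m; "width": opening from 0.0 (shut) to 1.0 (fully open).
Only numpy, scipy, OpenCV 4.12 (cv2) and the standard library are available. Lean on these libraries where they do the work, as an engineer would, in place of code of your own. Each camera call takes 0.05 s, during which the arm holds its last target.

TASK

Take the head of the dosing pump apart in the reverse order of its assembly: push the steel fork-shaped keeper all the way out along its guides, lift the hood off, then lift out the valve block that was under it, setting both down upright on the floor of the grey parts tray without dropping them. Then press the black test button laid bare in the socket fully down and let it come back up. Leave the keeper out, and leave the black foot valve in the tray and the white bottle where they stand.

Things in the scene. Friction and masses are not known exactly. Their poses are not given: they have to be found in the camera images.
- pump: Red dosing pump fixed on its back, head up; left or right of the robot, turned up to 0.45 rad. 140 mm in x, y -65 to +135, 80 mm high: its top is a flat deck. Origin on the bench under the centre of the head's socket, a 48 mm square hole 20 mm deep in the deck; z up. Black guides along y at x = +-64 to 70 mm stand 18 mm above the deck. Keeper, hood and block start along its axes.
- keeper (a joint): How far the keeper is pushed out along the pump's +y, m: 0 to 0.006 at the start, holding the hood; 0.050 at its stop. Its two prongs lie over the hood's flange until about 0.030. About 2.5 N of friction; it stays where it is left.
- keeper_tab (a point): On the keeper's upright tab: middle of the face that looks to the hood (pump's -y), 120 mm above the bench. The keeper is a flat steel fork, top 97 mm above the bench; the tab is 80 mm wide (pump's x), 8 thick, from 97 to 140 mm above the bench. The gap of 54 mm between the hood's wall and the tab is open from above: a finger in it can push the tab to the pump's +y.
- hood: White upturned square cup 84 x 84 mm, 56 high, flange 112 x 112 x 8 round its foot; on top an upright grip rib 14 mm thick (own x), 50 long (own y), from 56 to 90 mm above the foot. Origin: centre of its underside; z up. 0.22 kg, varies. Stands loose on the deck over the valve block, which reaches 46 mm above the deck: lift it 55 mm straight up before moving sideways.
- valve_block: White valve block, hidden under the hood. Hollow square foot 44 x 44 mm, 34 high, 20 mm deep in the socket with 2 mm play all round; on it a round neck 28 mm in diameter from 34 to 66 mm; two ports 18 mm thick at 44 mm height reach 31 mm to either side in own y (grip the neck across own x). Origin: centre of its underside; z up. 0.16 kg, varies.
- test_button (a joint): How far the test button is pressed, m: 0 up, 0.006 fully down (about 5 N, spring return).
- button_top (a point): Centre of the test button's top: black round button 26 mm in diameter, at the centre of the socket, its top level with the deck, 80 mm above the bench, when up. It lies under the valve block at the start.
- tray: Grey parts tray, fixed, 210 mm (own x) by 330 mm (own y), rim 24 mm high, walls and floor 5 mm thick. Origin: centre of its underside; z up; its inner floor is at z = 5 mm. It lies on the other side from the pump and turns up to 0.25 rad.
- foot_valve: Black foot valve standing in the far right part of the tray (tray's +x, -y corner), 85 mm high, 52 mm wide at its foot. Origin: centre of its foot. To be left alone.
- bottle: White bottle, 68 mm in diameter, 150 mm high, at the middle of the back. To be left alone.
Things that resemble listed ones, but are neither listed nor needed, are in the scene too. Leave any green or yellow look-alike of the hood alone.

How it is judged:
On the way, in this order (a step that is already met when the one before it is completed fails the run):
1. the keeper is pushed out at least 44 of its 50 mm (value of joint keeper above 0.044 m), for 0.1 s.
2. the hood stands upright on the floor of the tray, let go (x of hood in the frame of tray between -0.1 and 0.1 m and y of hood in the frame of tray between -0.16 and 0.16 m and z of hood in the frame of tray between 0.002 and 0.012 m and angle between hood's own z axis and vertical below 0.12 rad and contact force between hood and the fingers below 0.1 N and linear speed of hood below 0.03 m/s), for 0.2 s.
3. the valve block stands upright on the floor of the tray, let go (x of valve_block in the frame of tray between -0.1 and 0.1 m and y of valve_block in the frame of tray between -0.16 and 0.16 m and z of valve_block in the frame of tray between 0.002 and 0.012 m and angle between valve_block's own z axis and vertical below 0.12 rad and contact force between valve_block and the fingers below 0.1 N and linear speed of valve_block below 0.03 m/s), for 0.2 s.
4. the test button is pressed down at least 5 of its 6 mm (value of joint test_button above 0.005 m), for 0.05 s.
At the end, for the whole second after the job is handed in: The keeper is out at least 44 mm; hood and valve block stand in the tray on its floor (origins inside its walls, no more than 7 mm off the floor, within 0.12 rad of upright), let go and at rest; the test button has been pressed at least 5 mm after that and is up again (within 1.5 mm) (all of step 2 and all of step 3 and value of joint keeper above 0.044 m and value of joint test_button below 0.0015 m); the robot touches nothing.
It fails at once if the foot valve in the tray is moved by more than 30 mm (distance of foot_valve from where it was at the start of the episode above 0.03 m).
It fails at once if the bottle is moved by more than 30 mm (distance of bottle from where it was at the start of the episode above 0.03 m).
It fails at once if the hood is dropped (falls more than about 30 mm) (linear speed of hood above 0.77 m/s and contact force between hood and the fingers below 0.1 N).
It fails at once if the valve block is dropped (falls more than about 30 mm) (linear speed of valve_block above 0.77 m/s and contact force between valve_block and the fingers below 0.1 N).
It also fails if it takes over 72 s, if anything falls off the work surface, if the arm or the gripper's body presses on something with over 40 N, if the wrist force passes 120 N, or if a joint passes its speed limit or range.

## Working session

There is one attempt and no reset: what is moved stays moved. The work goes in short steps, Python scripts to look and compute and a tool call to move; the robot and the scene stay as the last step left them, time stands still between calls to the robot, and variables do not carry over. Pictures are saved under pics/ and viewed, and the job is handed in when it is done.

Besides the shell and the picture viewer there is one more tool, called after "Emit:" as a command line: name --argument value ..., lists and objects as JSON in quotes. arm_command: Moves the arm, as the interface text tells. Its arguments: {"type":"object","properties":{"deltas":{"type":"array","items":{"type":"object","properties":{"xyz":{"type":"array","items":{"type":"number"}},"turn":{"type":"number"},"jaw":{"type":"number"}}}},"force":{"type":"number"}},"required":["deltas"]}

```bash
mkdir -p pics; ls; python3 - <<'E'
from cell import observe,get_image
import cv2,numpy as np
s=observe();print(s)
for n in("scene","top"):
    d=get_image(n);cv2.imwrite(f"pics/{n}0.png",d["frame"][:,:,::-1]);np.savez(f"{n}0.npz",**d)
    print(n,d["camera_matrix"],d["cam_to_world"])
E
```

```text
pics
{'clock': 0.0, 'joints': array([-1.35959431,  0.43522561,  0.02493689,  1.57407105, -0.01160148,
        1.13399777, -0.07511423]), 'dq': array([ 0.00196854, -0.00014878,  0.00027759, -0.00180071,  0.00148218,
       -0.00092478,  0.00086262]), 'joint_efforts': array([-8.97592035e-04, -6.67839575e+01,  9.84498337e-01, -3.14464617e+01,
       -6.07468304e-02,  4.24889009e-02,  1.69710906e-04]), 'position': array([0.19280203, 0.59399311, 0.22595299]), 'ee_rot': array([-4.90960512e-01, -3.10287109e+00,  2.43851945e-03]), 'force': array([-0.31527748, -0.35540979,  0.31629282]), 'ft_torque': array([ 0.06288138, -0.04599816, -0.01362984]), 'width': 1.0003125134225024}
scene [[364.90554447   0.         321.61537519]
 [  0.         364.90554447 197.32248129]
 [  0.           0.           1.        ]] [[-0.75590997 -0.55495317  0.34731412  0.86683348]
 [ 0.65466714 -0.64345249  0.39671126  0.31340626]
 [ 0.00332396  0.52725314  0.84970176  0.85279516]
 [ 0.          0.          0.          1.        ]]
top [[494.84401653   0.         319.26404021]
 [  0.         494.84401653 201.75376465]
 [  0.           0.           1.        ]] [[ 0.02299706  0.99308183 -0.11515036  0.37046458]
 [-0.99973372  0.02262478 -0.00453912 -0.0662143 ]
 [-0.00190246  0.11522409  0.9933377   1.32926772]
 [ 0.          0.          0.          1.        ]]
```

View pics/top0.png

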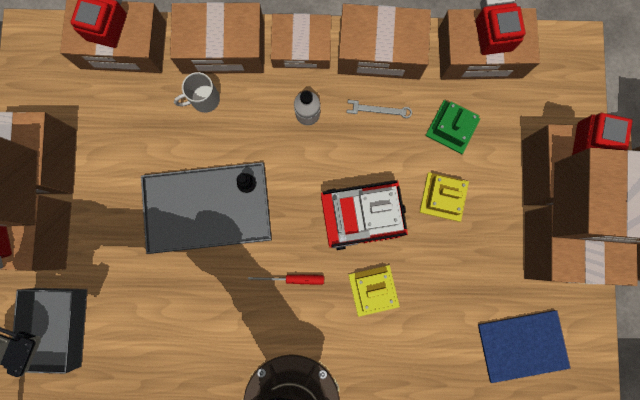

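View pics/scene0.png

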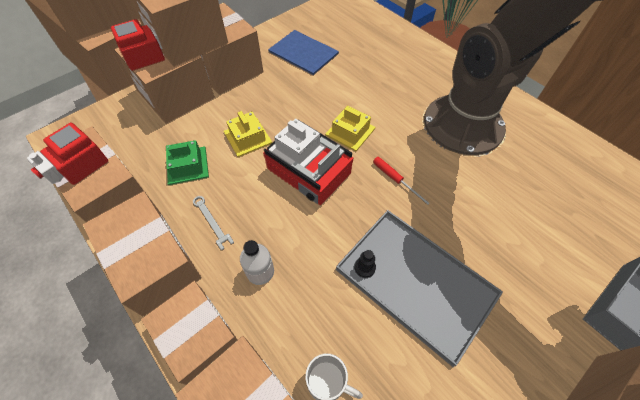

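Top view: the pump is at (365,213) with its tab to the left, the tray at (207,207), the foot valve at (246,180) and the bottle at (307,105). Yellow and green look-alikes surround the pump. Next I measure by colour and depth.

```bash
cat > h.py <<'E'
import numpy as np,cv2
def pts(d):
    K=d["camera_matrix"];T=d["cam_to_world"];Z=d["depth"]
    v,u=np.mgrid[:Z.shape[0],:Z.shape[1]]
    x=(u-K[0,2])/K[0,0]*Z;y=(v-K[1,2])/K[1,1]*Z
    P=np.stack([x,-y,-Z],-1)@T[:3,:3].T+T[:3,3]
    P[Z==0]=np.nan
    return P
def rect(q):
    r=cv2.minAreaRect((q*1000).astype(np.float32));return r
E
python3 - <<'E'
from h import *
for n in("scene","top"):
    d=np.load(n+"0.npz");P=pts(d);f=d["frame"].astype(int);hsv=cv2.cvtColor(d["frame"],cv2.COLOR_RGB2HSV).astype(int)
    x,y,z=P[...,0],P[...,1],P[...,2]
    reg=(x>.25)&(x<.6)&(y>-.33)&(y<0)
    white=(hsv[...,1]<40)&(hsv[...,2]>90)
    print(n,"z hist",np.histogram(z[reg],np.arange(-.01,.2,.01)))
    for nm,m in dict(rib=reg&white&(z>.155),hoodtop=reg&white&(z>.128)&(z<.145)&(y<-.15),tab=reg&(z>.115)&(z<.148)&white,top97=reg&white&(z>.09)&(z<.102),red=reg&(hsv[...,1]>150)&((hsv[...,0]<8)|(hsv[...,0]>172))&(z>.07)&(z<.09),all70=reg&(z>.07)).items():
        q=P[m]
        if len(q)>4: print(nm,len(q),q.mean(0).round(4),[np.round(a,1) for a in rect(q[:,:2])], q[:,2].min().round(3),q[:,2].max().round(3))
    reg=(y>.05)&(y<.5)&(x>.15)&(x<.7)&(z<.04)&(z>.015);
    q=P[reg];print("rim",len(q),rect(q[:,:2]))
    reg=(y>.03)&(y<.5)&(x>.3)&(x<.6)&(z>.05);
    q=P[reg];print("fv",len(q),q.mean(0),rect(q[:,:2]),q[:,2].max())
    reg=(y>-.15)&(y<.12)&(x>.56)&(x<.8)&(z>.05);q=P[reg];print("bot",q.mean(0),q[:,2].max(),rect(q[:,:2]))
d=np.load("top0.npz")["frame"][150:330,300:500,::-1];cv2.imwrite("pics/tz.png",cv2.resize(d,None,fx=3.9,fy=3.3,interpolation=2)[:600])
d=np.load("scene0.npz")["frame"][90:220,210:390,::-1];cv2.imwrite("pics/sz.png",cv2.resize(d,None,fx=4.4,fy=4.4,interpolation=2))
E
```

```text
scene z hist (array([2934, 2613,  269,  375,  250,  274,  661,  227,  548,  897,  827,
        171,  158,  159,  744,   93,   42,   95,   28,    0]), array([-0.01,  0.  ,  0.01,  0.02,  0.03,  0.04,  0.05,  0.06,  0.07,
        0.08,  0.09,  0.1 ,  0.11,  0.12,  0.13,  0.14,  0.15,  0.16,
        0.17,  0.18,  0.19]))
rib 146 [ 0.5002 -0.2037  0.166 ] [array([ 498.8, -206.7]), array([16.1, 49.1]), np.float64(12.5)] 0.155 0.173
hoodtop 690 [ 0.5042 -0.1994  0.1358] [array([ 498.8, -206.6]), array([86.3, 84.4]), np.float64(10.7)] 0.128 0.145
tab 942 [ 0.5032 -0.187   0.1341] [array([ 492.5, -173.7]), array([ 86.3, 151.4]), np.float64(10.7)] 0.115 0.148
top97 466 [ 0.4998 -0.1535  0.0962] [array([ 489.2, -181.2]), array([132.8, 165.6]), np.float64(9.6)] 0.09 0.102
red 813 [ 0.4928 -0.1127  0.079 ] [array([ 491.9, -172.7]), array([142.1, 201.2]), np.float64(10.3)] 0.07 0.086
all70 3762 [ 0.4956 -0.1582  0.1051] [array([ 424.7, -184.5]), array([278.4, 201. ]), np.float64(10.1)] 0.07 0.173
rim 1587 ((453.5429382324219, 235.67703247070312), (313.55865478515625, 332.169189453125), 7.64356374
[... 1073 characters left out ...]
63.4]), np.float64(10.3)] 0.09 0.102
red 1210 [ 0.4827 -0.1331  0.0802] [array([ 488.7, -174.2]), array([139.4, 200.9]), np.float64(9.8)] 0.071 0.089
all70 4542 [ 0.4817 -0.1727  0.1032] [array([ 421.8, -186.5]), array([277.3, 200.4]), np.float64(10.2)] 0.07 0.176
rim 1078 ((450.4926452636719, 235.85972595214844), (314.1199645996094, 331.3802490234375), 7.578164100646973)
fv 163 [0.56845464 0.13495037 0.07590819] ((570.7705688476562, 136.91192626953125), (35.2515983581543, 33.095699310302734), 45.98884201049805) 0.09611814155854637
bot [ 0.75734801 -0.0230268   0.10841496] 0.15606097191203872 ((695.2123413085938, 49.09874725341797), (67.65498352050781, 271.08282470703125), 45.66974639892578)
```

View pics/tz.png

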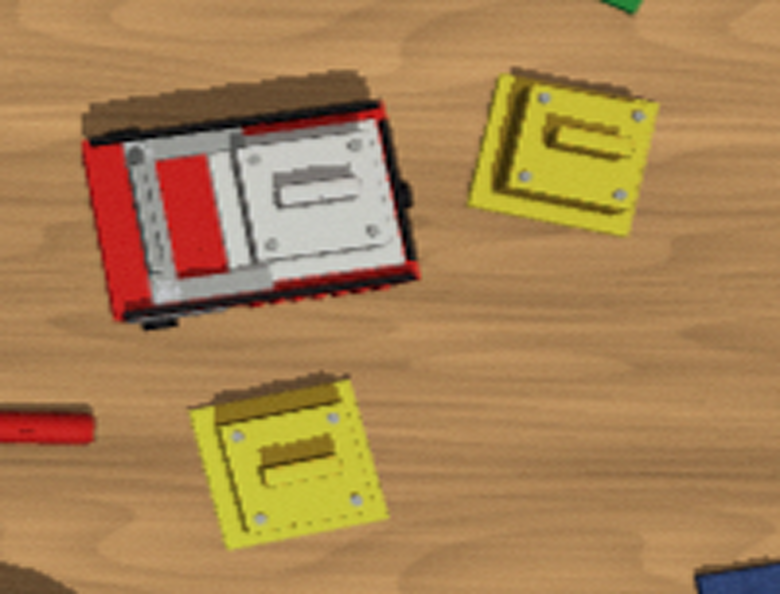

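View pics/sz.png

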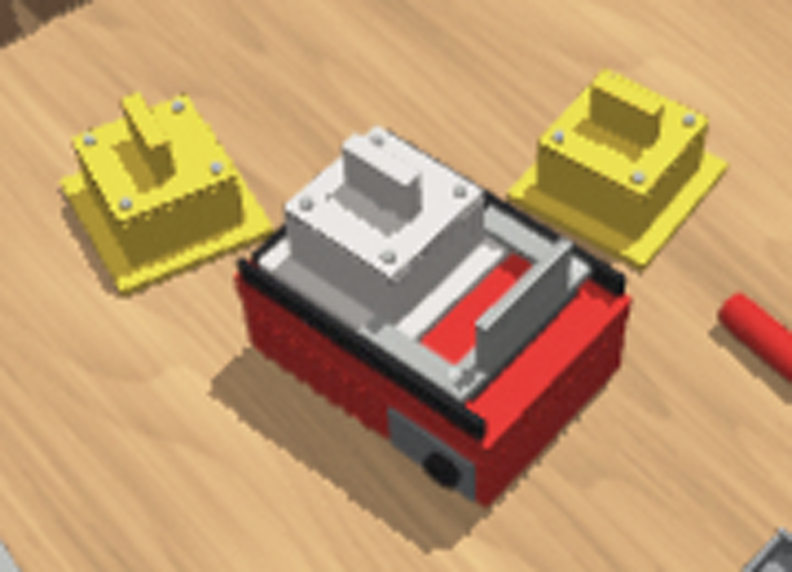

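Zooms: white hood centre at tz(318,190), rib along the pump's y, tab at tz(150,220), so the pump's +y points left and a little down. Both views give the hood at about (0.4965,-0.207) with a yaw of +10°. The red deck rectangle is offset 35 mm along +y, as expected. Next is the tray.

```bash
cat >> h.py <<'E'
from scipy.spatial.transform import Rotation as R
def go(xyz,jawdeg=None):
    from cell import observe
    s=observe();M=R.from_rotvec(s["ee_rot"]).as_matrix()
    d=M.T@(np.array(xyz)-s["position"])*100
    a=np.degrees(np.arctan2(M[1,1],M[0,1]))
    print("t",round(s["clock"],2),"pos",s["position"].round(4),"F",s["force"].round(1),"w",round(s["width"],3),"jaw",round(a,2),"tilt",np.degrees(np.arccos(-M[2,2])).round(2),"J",s["joints"].round(2))
    print("delta cm",d.round(2),"turn",None if jawdeg is None else round((a-jawdeg+90)%180-90,2))
E
python3 - <<'E'
from h import *
for n in("scene","top"):
    d=np.load(n+"0.npz");P=pts(d);hsv=cv2.cvtColor(d["frame"],cv2.COLOR_RGB2HSV).astype(int)
    x,y,z=P[...,0],P[...,1],P[...,2]
    reg=(y>.03)&(y<.45)&(x>.25)&(x<.65)&(z<.1)
    m=(reg&(hsv[...,1]<90)).astype(np.uint8)
    c=max(cv2.findContours(m,0,2)[0],key=cv2.contourArea)
    mm=np.zeros_like(m);cv2.drawContours(mm,[c],-1,1,-1)
    for lo,hi in((.018,.03),(-.002,.03)):
        q=P[(mm>0)&(z<hi)&(z>lo)];r=rect(q[:,:2]);print(n,len(q),r,cv2.boxPoints(r).round())
    q=P[(mm>0)&(z<.012)&(z>-.01)];print("floor z",np.median(q[:,2]))
from h import go
go([.48,-.13,.25],10.1)
E
```

```text
scene 1315 ((503.94573974609375, 243.2770538330078), (211.7452392578125, 330.51751708984375), 7.7068939208984375) [[377. 393.]
 [421.  65.]
 [631.  94.]
 [587. 421.]]
scene 12489 ((496.5615234375, 241.8206787109375), (226.8434295654297, 340.6219482421875), 7.647685527801514) [[361. 396.]
 [407.  58.]
 [632.  88.]
 [586. 426.]]
floor z 0.0049639019046807675
top 893 ((501.30224609375, 242.87002563476562), (210.30209350585938, 330.979248046875), 7.655614376068115) [[375. 393.]
 [419.  65.]
 [628.  93.]
 [583. 421.]]
top 9572 ((502.8739013671875, 247.062744140625), (215.19630432128906, 339.07208251953125), 7.50965690612793) [[374. 401.]
 [418.  65.]
 [632.  93.]
 [587. 429.]]
floor z 0.0051920605797597386
t 0.1 pos [0.1928 0.594  0.226 ] F [ 0.  -0.2 -0.2] w 0.999 jaw 72.01 tilt 0.08 J [-1.36  0.44  0.02  1.57 -0.01  1.13 -0.08]
delta cm [-49.67 -60.    -2.31] turn 61.91
```

Tray is (0.5025,0.243), yaw 7.65°; both views give 210×331 mm and a floor at 5 mm. The arm now goes to the gap above the tab with the jaws shut.

Emit:
arm_command --deltas '[{"xyz": [-2.5, -3.0, -1.0], "turn": 6, "jaw": 255}, {"xyz": [-5.0, -6.0, -2.0], "turn": 12, "jaw": 255}, {"xyz": [-7.5, -9.0, -3.0], "turn": 18, "jaw": 255}, {"xyz": [-10.0, -12.0, -4.0], "turn": 24, "jaw": 255}, {"xyz": [-12.5, -15.0, -5.0], "turn": 30, "jaw": 255}]'

```text
clock: 0.52
position: [0.2657, 0.4108, 0.2762]
ee_rot: [1.285, 2.867, -0.003]
force: [1.3, 0.6, 1.2]
width: 0.689
```

```bash
python3 -c "
from h import *
go([.484,-.138,.27],10.1)"
```

```text
t 0.52 pos [0.2657 0.4108 0.2762] F [1.3 0.6 1.2] w 0.689 jaw 41.73 tilt 0.13 J [-1.25  0.17  0.17  1.83 -0.03  1.15 -0.34]
delta cm [-55.49 -20.23   0.72] turn 31.63
```

Emit:
arm_command --deltas '[{"xyz": [-3.7, -1.3, 0], "turn": 6, "jaw": 255}, {"xyz": [-7.4, -2.7, 0], "turn": 12, "jaw": 255}, {"xyz": [-11.1, -4.0, 0], "turn": 18, "jaw": 255}, {"xyz": [-14.8, -5.4, 0], "turn": 24, "jaw": 255}, {"xyz": [-18.5, -6.7, 0], "turn": 30, "jaw": 255}]'

```text
clock: 0.93
position: [0.3388, 0.226, 0.2764]
ee_rot: [1.989, 2.432, -0.003]
force: [0.1, -0.1, 0.3]
width: 0.325
```

```bash
python3 -c "
from h import *
go([.484,-.138,.27],10.1)"
```

```text
t 0.93 pos [0.3388 0.226  0.2764] F [ 0.1 -0.1  0.3] w 0.325 jaw 11.44 tilt 0.12 J [-1.06  0.01  0.35  2.   -0.    1.13 -0.51]
delta cm [-38.56   7.01   0.69] turn 1.34
```

Emit:
arm_command --deltas '[{"xyz": [-3.9, 0.7, 0], "turn": 1.3, "jaw": 255}, {"xyz": [-7.8, 1.4, 0], "turn": 1.3, "jaw": 255}, {"xyz": [-11.7, 2.1, 0], "turn": 1.3, "jaw": 255}, {"xyz": [-15.6, 2.8, 0], "turn": 1.3, "jaw": 255}, {"xyz": [-19.5, 3.5, 0], "turn": 1.3, "jaw": 255}]'

```text
clock: 1.35
position: [0.4118, 0.0398, 0.2767]
ee_rot: [-2.016, -2.409, 0.002]
force: [0.2, -0.5, 0.5]
width: 0.009
```

```bash
python3 -c "
from h import *
go([.484,-.138,.27],10.1)"
```

```text
t 1.35 pos [0.4118 0.0398 0.2767] F [ 0.2 -0.5  0.5] w 0.009 jaw 10.14 tilt 0.09 J [-0.81  0.01  0.61  2.   -0.    1.13 -0.03]
delta cm [-18.78   3.98   0.69] turn 0.04
```

Emit:
arm_command --deltas '[{"xyz": [-3.8, 0.8, 0.2]}, {"xyz": [-7.6, 1.6, 0.4]}, {"xyz": [-11.4, 2.4, 0.6]}, {"xyz": [-15.2, 3.2, 0.7]}, {"xyz": [-18.8, 4.0, 0.7]}]'

```text
schema error: expected keys xyz, turn, jaw
```

```bash
python3 - <<'E'
from h import *
from cell import get_image
go([.484,-.138,.115],10.1)
for n in("scene","top"):
    d=get_image(n);np.savez(n+"1.npz",**d)
    f=d["frame"][:,:,::-1];f=f[90:220,210:390] if n=="scene" else f[130:290,280:460]
    cv2.imwrite(f"pics/{n}1.png",cv2.resize(f,None,fx=3.5,fy=3.5))
E
```

```text
t 1.35 pos [0.4118 0.0398 0.2767] F [ 0.2 -0.5  0.5] w 0.009 jaw 10.14 tilt 0.09 J [-0.81  0.01  0.61  2.   -0.    1.13 -0.03]
delta cm [-18.76   4.    16.19] turn 0.04
```

View pics/top1.png

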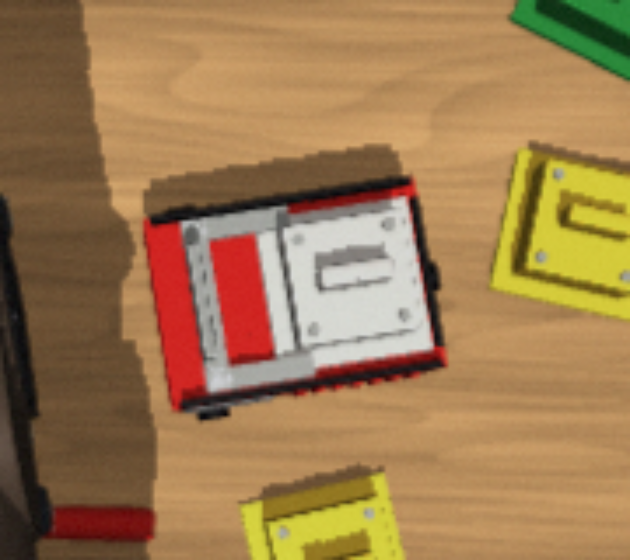

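View pics/scene1.png

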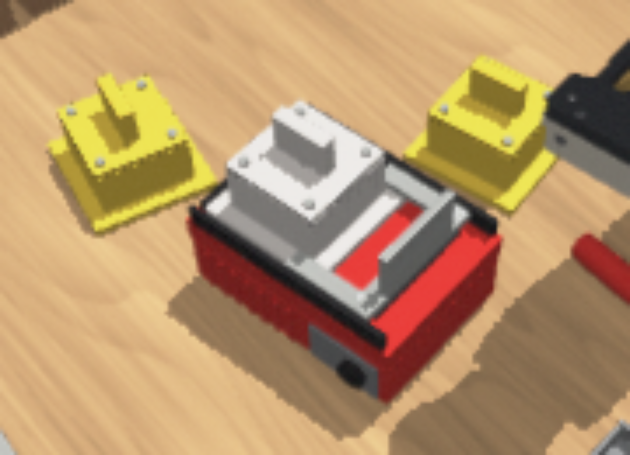

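The pump is unobstructed in both views: tab at top1(205,300), gap at top1(240,300). The move was refused because a row needs all its keys, so I'm sending it again in full.

Emit:
arm_command --deltas '[{"xyz": [-3.8, 0.8, 0.2], "turn": 0, "jaw": 255}, {"xyz": [-7.6, 1.6, 0.4], "turn": 0, "jaw": 255}, {"xyz": [-11.4, 2.4, 0.6], "turn": 0, "jaw": 255}, {"xyz": [-15.2, 3.2, 0.7], "turn": 0, "jaw": 255}, {"xyz": [-18.8, 4.0, 0.7], "turn": 0, "jaw": 255}]'

```text
clock: 1.87
position: [0.4842, -0.1442, 0.2702]
ee_rot: [2.025, 2.4, -0.003]
force: [0.7, 0.2, 0.2]
width: 0.007
```

```bash
python3 - <<'E'
from h import *
from cell import get_image
go([.484,-.138,.115],10.1)
E
```

```text
t 1.87 pos [ 0.4842 -0.1442  0.2702] F [0.7 0.2 0.2] w 0.007 jaw 9.69 tilt 0.15 J [-0.46  0.23  0.8   1.84 -0.18  1.14  0.57]
delta cm [ 0.66  0.09 15.52] turn -0.41
```

Emit:
arm_command --deltas '[{"xyz": [0.6, 0.1, 3.0], "turn": -0.4, "jaw": 255}, {"xyz": [0.6, 0.1, 6.5], "turn": -0.4, "jaw": 255}, {"xyz": [0.6, 0.1, 10.0], "turn": -0.4, "jaw": 255}, {"xyz": [0.6, 0.1, 13.0], "turn": -0.4, "jaw": 255}, {"xyz": [0.6, 0.1, 15.5], "turn": -0.4, "jaw": 255}]'

```text
clock: 2.28
position: [0.4831, -0.1381, 0.1127]
ee_rot: [-2.017, -2.408, 0.006]
force: [0.6, 0.8, -0.1]
width: 0.001
```

```bash
python3 - <<'E'
from h import *
from cell import get_image
go([.484,-.138,.115],10.1)
for n in("scene","top"):
    d=get_image(n)
    f=d["frame"][:,:,::-1];f=f[90:220,210:390] if n=="scene" else f[130:290,280:460]
    cv2.imwrite(f"pics/{n}2.png",cv2.resize(f,None,fx=3.5,fy=3.5))
E
```

```text
t 2.28 pos [ 0.4831 -0.1381  0.1127] F [ 0.6  0.8 -0.1] w 0.001 jaw 10.09 tilt 0.2 J [-0.34  0.43  0.69  2.04 -0.38  0.8   0.75]
delta cm [-0.01  0.09 -0.23] turn -0.01
```

View pics/scene2.png

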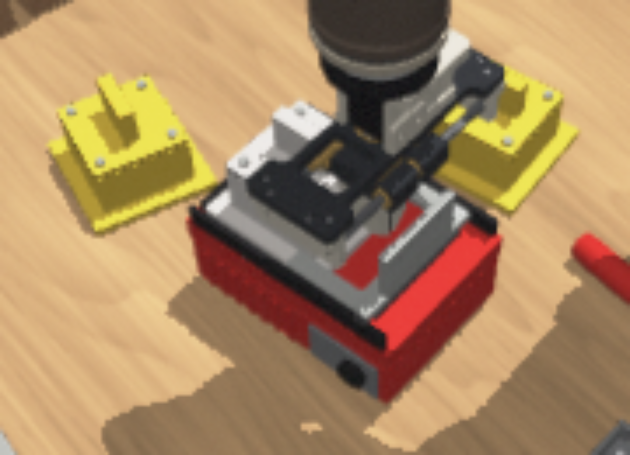

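The finger sits in the gap at scene2(385,230), clear of the hood and tab. Pushing along the pump's +y, which is tool +x.

Emit:
arm_command --deltas '[{"xyz": [1.0, 0, 0], "turn": 0, "jaw": 255}, {"xyz": [2.0, 0, 0], "turn": 0, "jaw": 255}, {"xyz": [3.0, 0, 0], "turn": 0, "jaw": 255}, {"xyz": [4.0, 0, 0], "turn": 0, "jaw": 255}, {"xyz": [5.0, 0, 0], "turn": 0, "jaw": 255}]'

```text
clock: 2.8
position: [0.473, -0.0872, 0.1129]
ee_rot: [-2.015, -2.407, 0.008]
force: [-0.4, -3.0, 2.2]
width: 0.006
```

```bash
python3 - <<'E'
from h import *
go([.4965-.1353*.17537,-.2073+.1353*.9845,.113],10.1)
E
```

```text
t 2.8 pos [ 0.473  -0.0872  0.1129] F [-0.4 -3.   2.2] w 0.006 jaw 10.13 tilt 0.33 J [-0.46  0.4   0.7   2.09 -0.36  0.78  0.64]
delta cm [ 1.29  0.21 -0.01] turn 0.03
```

Emit:
arm_command --deltas '[{"xyz": [0.4, 0, 0], "turn": 0, "jaw": 255}, {"xyz": [0.8, 0, 0], "turn": 0, "jaw": 255}, {"xyz": [1.1, 0, 0], "turn": 0, "jaw": 255}, {"xyz": [1.2, 0, 0], "turn": 0, "jaw": 255}]'

```text
clock: 3.13
position: [0.4715, -0.0756, 0.1133]
ee_rot: [-2.016, -2.408, 0.007]
force: [1.7, -7.1, 1.5]
width: 0.005
```

```bash
python3 - <<'E'
from h import *
from cell import get_image
go([.4965-.1353*.17537,-.2073+.1353*.9845,.113],10.1)
d=get_image("scene");P=pts(d)
f=d["frame"][:,:,::-1];f=f[90:220,210:390]
cv2.imwrite(f"pics/scene3.png",cv2.resize(f,None,fx=3.5,fy=3.5))
E
```

```text
t 3.13 pos [ 0.4715 -0.0756  0.1133] F [ 1.7 -7.1  1.5] w 0.005 jaw 10.13 tilt 0.27 J [-0.49  0.4   0.7   2.1  -0.36  0.77  0.62]
delta cm [0.13 0.15 0.03] turn 0.03
```

View pics/scene3.png

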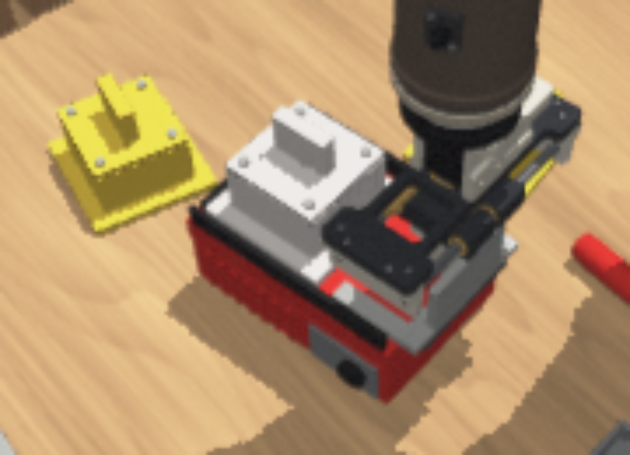

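The prongs have cleared the hood flange at scene3(330,290) and the force is rising towards the stop. I push a little more.

Emit:
arm_command --deltas '[{"xyz": [0.2, 0, 0], "turn": 0, "jaw": 255}, {"xyz": [0.4, 0, 0], "turn": 0, "jaw": 255}, {"xyz": [0.4, 0, 0], "turn": 0, "jaw": 255}]'

```text
clock: 3.43
position: [0.4715, -0.0756, 0.1134]
ee_rot: [2.018, 2.403, -0.011]
force: [2.5, -16.1, -7.6]
width: 0.004
```

Emit:
arm_command --deltas '[{"xyz": [-0.8, 0, 0], "turn": 0, "jaw": 200}, {"xyz": [-1.5, 0, -2], "turn": 0, "jaw": 150}, {"xyz": [-1.5, 0, -5.5], "turn": 0, "jaw": 100}, {"xyz": [-1.5, 0, -9], "turn": 0, "jaw": 100}, {"xyz": [-1.5, 0, -12], "turn": 0, "jaw": 100}]'

```text
clock: 3.85
position: [0.4742, -0.0898, 0.2354]
ee_rot: [2.02, 2.402, -0.011]
force: [-0.0, -0.4, -0.4]
width: 0.318
```

```bash
python3 - <<'E'
from h import *
from cell import get_image
go([.4965,-.2073,.225],10.1)
for n in("scene","top"):
    d=get_image(n);P=pts(d);hsv=cv2.cvtColor(d["frame"],cv2.COLOR_RGB2HSV).astype(int)
    x,y,z=P[...,0],P[...,1],P[...,2]
    m=(x>.41)&(x<.54)&(y>-.12)&(y<.0)&(z>.125)&(z<.146)
    q=P[m];print(n,len(q))
    if len(q)>5:
        r=rect(q[:,:2]);print(r); c=np.array(r[0])/1000-[.4965,-.2073];t=np.radians(10.1);print("pump y of tab centre",-np.sin(t)*c[0]+np.cos(t)*c[1])
    f=d["frame"][:,:,::-1];f=f[90:220,210:390] if n=="scene" else f[130:290,280:460]
    cv2.imwrite(f"pics/{n}4.png",cv2.resize(f,None,fx=3.5,fy=3.5))
E
```

```text
t 3.85 pos [ 0.4742 -0.0898  0.2354] F [-0.  -0.4 -0.4] w 0.318 jaw 9.88 tilt 0.44 J [-0.59  0.23  0.81  1.94 -0.18  1.05  0.47]
delta cm [-11.95   0.18   1.13] turn -0.22
scene 157
((471.9935302734375, -59.5093994140625), (79.54399871826172, 9.091598510742188), 10.514446258544922)
pump y of tab centre 0.14979793561120697
top 0
```

View pics/scene4.png

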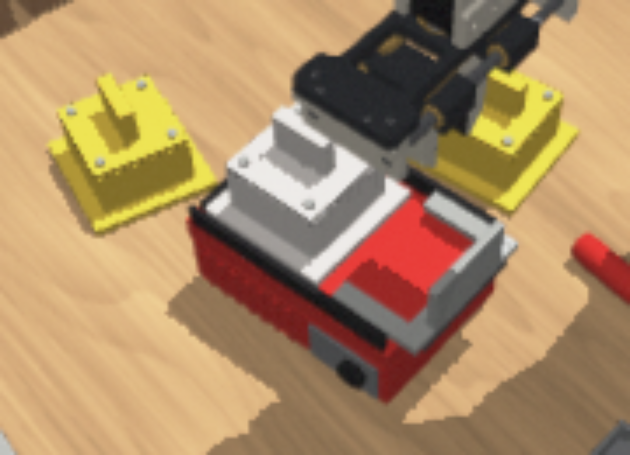

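View pics/top4.png

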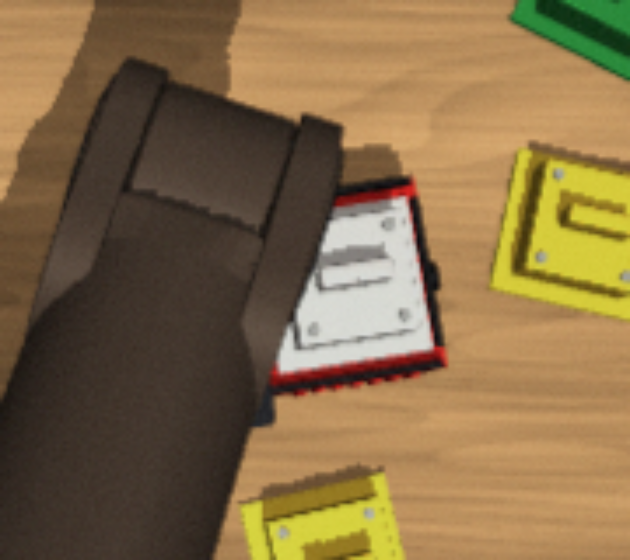

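The tab centre measures 150 mm along the pump's y (146 + 4), so the keeper is at its stop. The prongs are clear of the flange and the hood has not moved. Next: the rib.

Emit:
arm_command --deltas '[{"xyz": [-3.0, 0.1, 0.3], "turn": -0.2, "jaw": 100}, {"xyz": [-6.0, 0.1, 0.6], "turn": -0.2, "jaw": 100}, {"xyz": [-9.0, 0.2, 1.0], "turn": -0.2, "jaw": 100}, {"xyz": [-11.9, 0.2, 1.0], "turn": -0.2, "jaw": 100}, {"xyz": [-11.9, 0.2, 1.0], "turn": -0.2, "jaw": 100}]'

```text
clock: 4.37
position: [0.4989, -0.2127, 0.2285]
ee_rot: [2.017, 2.395, -0.006]
force: [-0.8, -0.5, -0.2]
width: 0.607
```

```bash
python3 - <<'E'
from h import *
go([.4965,-.2073,.141],10.1)
E
```

```text
t 4.37 pos [ 0.4989 -0.2127  0.2285] F [-0.8 -0.5 -0.2] w 0.607 jaw 9.78 tilt 0.63 J [-0.31  0.36  0.82  1.83 -0.29  1.07  0.79]
delta cm [ 0.66 -0.18  8.74] turn -0.32
```

Emit:
arm_command --deltas '[{"xyz": [0.6, -0.2, 2.0], "turn": -0.3, "jaw": 100}, {"xyz": [0.6, -0.2, 4.5], "turn": -0.3, "jaw": 100}, {"xyz": [0.6, -0.2, 7.0], "turn": -0.3, "jaw": 100}, {"xyz": [0.6, -0.2, 8.6], "turn": -0.3, "jaw": 100}, {"xyz": [0.6, -0.2, 8.6], "turn": -0.3, "jaw": 100}]'

```text
clock: 4.78
position: [0.4942, -0.2063, 0.139]
ee_rot: [2.015, 2.404, -0.009]
force: [-1.1, 0.1, -0.5]
width: 0.606
```

```bash
python3 - <<'E'
from h import *
from cell import get_image
go([.4965,-.2073,.141],10.1)
for n in("scene",):
    d=get_image(n)
    f=d["frame"][:,:,::-1];f=f[90:220,210:390] if n=="scene" else f[130:290,280:460]
    cv2.imwrite(f"pics/{n}5.png",cv2.resize(f,None,fx=3.5,fy=3.5))
E
```

```text
t 4.78 pos [ 0.4942 -0.2063  0.139 ] F [-1.1  0.1 -0.5] w 0.606 jaw 10.08 tilt 0.42 J [-0.25  0.46  0.75  1.94 -0.39  0.89  0.87]
delta cm [-0.14  0.2  -0.2 ] turn -0.02
```

View pics/scene5.png

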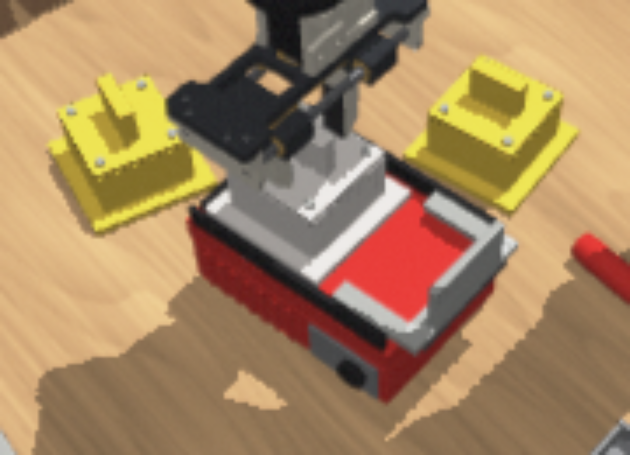

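The fingers straddle the rib at scene5(310,150), tips just above the hood roof. Closing now.

Emit:
arm_command --deltas '[{"xyz": [-0.1, 0.1, -0.2], "turn": 0, "jaw": 170}, {"xyz": [-0.1, 0.1, -0.2], "turn": 0, "jaw": 255}, {"xyz": [-0.1, 0.1, -0.2], "turn": 0, "jaw": 255}, {"xyz": [-0.1, 0.1, -0.2], "turn": 0, "jaw": 255}, {"xyz": [-0.1, 0.1, -0.2], "turn": 0, "jaw": 255}]' --force 35

```text
clock: 5.25
position: [0.4967, -0.2078, 0.1435]
ee_rot: [2.013, 2.402, -0.007]
force: [0.2, -0.3, -0.2]
width: 0.29
```

Emit:
arm_command --deltas '[{"xyz": [0, 0, 0], "turn": 0, "jaw": 255}, {"xyz": [0, 0, 0], "turn": 0, "jaw": 255}, {"xyz": [0, 0, 0], "turn": 0, "jaw": 255}]'

```text
clock: 5.5
position: [0.4968, -0.2078, 0.1438]
ee_rot: [2.013, 2.402, -0.006]
force: [-0.4, 0.9, 3.6]
width: 0.147
```

```bash
python3 - <<'E'
from h import *
go([.4965,-.2073,.24],10.1)
E
```

```text
t 5.5 pos [ 0.4968 -0.2078  0.1438] F [-0.4  0.9  3.6] w 0.147 jaw 10.08 tilt 0.51 J [-0.25  0.45  0.75  1.94 -0.38  0.9   0.87]
delta cm [-0.02  0.   -9.62] turn -0.02
```

The grip is at 13.5 mm, which is the rib. Lifting straight up.

Emit:
arm_command --deltas '[{"xyz": [0, 0, 0], "turn": 0, "jaw": 255}, {"xyz": [0, 0, -1.0], "turn": 0, "jaw": 255}, {"xyz": [0, 0, -2.5], "turn": 0, "jaw": 255}, {"xyz": [0, 0, -4.5], "turn": 0, "jaw": 255}, {"xyz": [0, 0, -6.5], "turn": 0, "jaw": 255}]'

```text
clock: 5.92
position: [0.496, -0.2073, 0.2097]
ee_rot: [2.014, 2.402, -0.008]
force: [0.8, -0.5, -2.2]
width: 0.144
```

Emit:
arm_command --deltas '[{"xyz": [0, 0, -2], "turn": 0, "jaw": 255}, {"xyz": [0, 0, -4], "turn": 0, "jaw": 255}, {"xyz": [0, 0, -6], "turn": 0, "jaw": 255}, {"xyz": [0, 0, -7], "turn": 0, "jaw": 255}]'

```text
clock: 6.25
position: [0.4963, -0.2073, 0.2823]
ee_rot: [2.013, 2.4, -0.006]
force: [-0.3, 0.2, -0.8]
width: 0.153
```

```bash
python3 - <<'E'
from h import *
from cell import get_image
go([.491,.327,.28],7.65)
for n in("scene",):
    d=get_image(n);cv2.imwrite(f"pics/{n}6.png",d["frame"][:,:,::-1])
E
```

```text
t 6.25 pos [ 0.4963 -0.2073  0.2823] F [-0.3  0.2 -0.8] w 0.153 jaw 10.03 tilt 0.57 J [-0.35  0.3   0.85  1.76 -0.23  1.19  0.73]
delta cm [52.7   8.78 -0.23] turn 2.38
```

View pics/scene6.png

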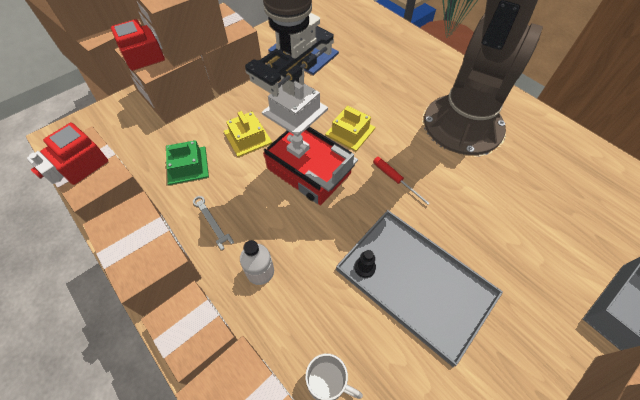

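The hood hangs level in the gripper at (295,105) and the valve block is bared at (298,145). Carrying the hood to the tray.

Emit:
arm_command --deltas '[{"xyz": [2.0, 0.3, 0], "turn": 0.5, "jaw": 255}, {"xyz": [5.0, 0.8, 0], "turn": 1, "jaw": 255}, {"xyz": [8.5, 1.4, 0], "turn": 1.5, "jaw": 255}, {"xyz": [12.0, 2.0, 0], "turn": 2, "jaw": 255}, {"xyz": [15.5, 2.6, 0], "turn": 2.4, "jaw": 255}]'

```text
clock: 6.72
position: [0.4946, -0.0489, 0.281]
ee_rot: [2.064, 2.356, -0.005]
force: [0.7, -0.5, -0.8]
width: 0.149
```

```bash
python3 - <<'E'
from h import *
go([.491,.327,.26],7.65)
E
```

```text
t 6.72 pos [ 0.4946 -0.0489  0.281 ] F [ 0.7 -0.5 -0.8] w 0.149 jaw 7.56 tilt 0.59 J [-0.69  0.2   0.82  1.85 -0.15  1.16  0.31]
delta cm [37.33  4.58  1.76] turn -0.09
```

Emit:
arm_command --deltas '[{"xyz": [3.5, 0.4, 0], "turn": 0, "jaw": 255}, {"xyz": [7.0, 0.8, 0], "turn": 0, "jaw": 255}, {"xyz": [10.5, 1.3, 0], "turn": 0, "jaw": 255}, {"xyz": [14.0, 1.7, 0], "turn": 0, "jaw": 255}, {"xyz": [17.5, 2.2, 0], "turn": 0, "jaw": 255}]'

```text
clock: 7.13
position: [0.4925, 0.1291, 0.2787]
ee_rot: [2.064, 2.356, -0.006]
force: [1.7, 0.6, -1.8]
width: 0.151
```

Emit:
arm_command --deltas '[{"xyz": [3.5, 0.4, 0], "turn": 0, "jaw": 255}, {"xyz": [7.0, 0.8, 0], "turn": 0, "jaw": 255}, {"xyz": [10.5, 1.3, 0], "turn": 0, "jaw": 255}, {"xyz": [14.0, 1.7, 0], "turn": 0, "jaw": 255}, {"xyz": [17.0, 2.1, 0], "turn": 0, "jaw": 255}]'

```text
clock: 7.55
position: [0.4898, 0.3029, 0.276]
ee_rot: [2.063, 2.358, -0.008]
force: [0.6, 0.4, -1.3]
width: 0.15
```

```bash
python3 - <<'E'
from h import *
go([.491,.327,.075],7.65)
E
```

```text
t 7.55 pos [0.4898 0.3029 0.276 ] F [ 0.6  0.4 -1.3] w 0.15 jaw 7.65 tilt 0.56 J [-1.13  0.35  0.66  1.66 -0.22  1.21 -0.29]
delta cm [ 2.57  0.41 20.08] turn 0.0
```

Emit:
arm_command --deltas '[{"xyz": [1.0, 0.2, 3.0], "turn": 0, "jaw": 255}, {"xyz": [2.0, 0.3, 6.5], "turn": 0, "jaw": 255}, {"xyz": [2.4, 0.4, 10.0], "turn": 0, "jaw": 255}, {"xyz": [2.5, 0.4, 13.5], "turn": 0, "jaw": 255}, {"xyz": [2.5, 0.4, 16.0], "turn": 0, "jaw": 255}]'

```text
clock: 7.97
position: [0.4889, 0.3263, 0.1118]
ee_rot: [2.062, 2.36, -0.015]
force: [-0.8, 0.2, -2.6]
width: 0.148
```

```bash
python3 - <<'E'
from h import *
from cell import get_image
go([.491,.327,.07],7.65)
for n in("scene",):
    d=get_image(n);P=pts(d);cv2.imwrite(f"pics/{n}7.png",d["frame"][:,:,::-1])
E
```

```text
t 7.97 pos [0.4889 0.3263 0.1118] F [-0.8  0.2 -2.6] w 0.148 jaw 7.71 tilt 0.7 J [-1.08  0.54  0.57  1.82 -0.35  0.89 -0.21]
delta cm [0.09 0.23 4.18] turn 0.06
```

View pics/scene7.png

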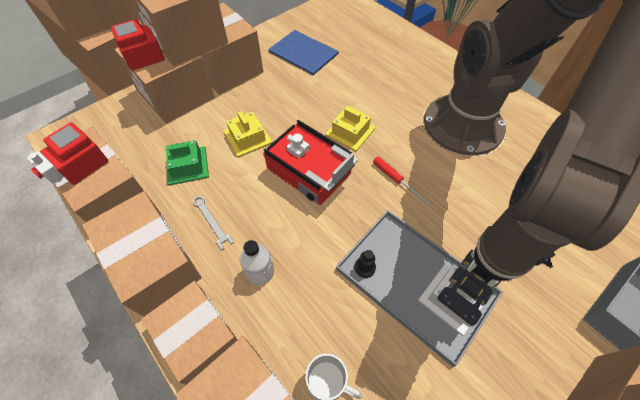

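The hood is over the left half of the tray at (458,300), well inside the walls. Lowering slowly until the force shows contact.

Emit:
arm_command --deltas '[{"xyz": [0, 0.1, 1.0], "turn": 0, "jaw": 255}, {"xyz": [0, 0.2, 2.0], "turn": 0, "jaw": 255}, {"xyz": [0, 0.2, 3.0], "turn": 0, "jaw": 255}, {"xyz": [0, 0.2, 3.6], "turn": 0, "jaw": 255}, {"xyz": [0, 0.2, 3.9], "turn": 0, "jaw": 255}]'

```text
clock: 8.43
position: [0.4885, 0.324, 0.0688]
ee_rot: [2.063, 2.36, -0.025]
force: [-11.0, -8.7, 26.0]
width: 0.149
```

Emit:
arm_command --deltas '[{"xyz": [0, 0, 0.1], "turn": 0, "jaw": 255}, {"xyz": [0, 0, 0.2], "turn": 0, "jaw": 255}, {"xyz": [0, 0, 0.2], "turn": 0, "jaw": 255}]'

```text
clock: 8.68
position: [0.4885, 0.3239, 0.0689]
ee_rot: [2.064, 2.361, -0.023]
force: [-8.1, -3.9, 15.4]
width: 0.145
```

```bash
python3 - <<'E'
from h import *
go([.491,.327,.069],7.65)
E
```

```text
t 8.68 pos [0.4885 0.3239 0.0689] F [-8.1 -3.9 15.4] w 0.145 jaw 7.66 tilt 0.91 J [-1.05  0.6   0.53  1.86 -0.39  0.81 -0.18]
delta cm [ 0.27  0.29 -0.02] turn 0.01
```

It rests on the floor at z 0.069, as predicted. Opening and rising.

Emit:
arm_command --deltas '[{"xyz": [0, 0, 0], "turn": 0, "jaw": 200}, {"xyz": [0, 0, 0], "turn": 0, "jaw": 150}, {"xyz": [0, 0, 0], "turn": 0, "jaw": 120}, {"xyz": [0, 0, 0], "turn": 0, "jaw": 100}, {"xyz": [0, 0, 0], "turn": 0, "jaw": 100}]'

```text
clock: 9.1
position: [0.4887, 0.3241, 0.069]
ee_rot: [2.064, 2.361, -0.023]
force: [0.0, -0.2, 0.1]
width: 0.456
```

Emit:
arm_command --deltas '[{"xyz": [0, 0, -1.0], "turn": 0, "jaw": 100}, {"xyz": [0, 0, -4], "turn": 0, "jaw": 100}, {"xyz": [0, 0, -8], "turn": 0, "jaw": 100}, {"xyz": [0, 0, -12], "turn": 0, "jaw": 100}, {"xyz": [0, 0, -15.5], "turn": 0, "jaw": 100}]'

```text
clock: 9.52
position: [0.4898, 0.326, 0.227]
ee_rot: [2.064, 2.359, -0.021]
force: [1.6, 1.1, -0.0]
width: 0.606
```

```bash
python3 - <<'E'
from h import *
from cell import get_image
go([.4965,-.2073,.225],10.1)
for n in("scene","top"):
    d=get_image(n);np.savez(n+"8.npz",**d);P=pts(d);x,y,z=P[...,0],P[...,1],P[...,2]
    f=d["frame"];hsv=cv2.cvtColor(f,cv2.COLOR_RGB2HSV)
    w=(hsv[...,1]<40)&(hsv[...,2]>90)
    for nm,m in dict(neck=(abs(x-.4965)<.06)&(abs(y+.2073)<.06)&(z>.105)&w,necktop=(abs(x-.4965)<.06)&(abs(y+.2073)<.06)&(z>.121),hood=(abs(x-.49)<.08)&(abs(y-.325)<.08)&(z>.055)&(z<.068)).items():
        q=P[m]
        if len(q)>5: print(n,nm,len(q),q.mean(0).round(4),rect(q[:,:2]),np.percentile(q[:,2],[2,50,98]))
    cv2.imwrite(f"pics/{n}8.png",f[:,:,::-1])
    c=f[90:220,210:390] if n=="scene" else f[130:290,280:460]
    cv2.imwrite(f"pics/{n}8z.png",cv2.resize(c[:,:,::-1],None,fx=3.5,fy=3.5))
E
```

```text
t 9.52 pos [0.4898 0.326  0.227 ] F [ 1.6  1.1 -0. ] w 0.606 jaw 7.62 tilt 0.87 J [-1.13  0.42  0.64  1.69 -0.26  1.13 -0.28]
delta cm [-52.94  -6.41   0.97] turn -2.48
scene neck 173 [ 0.5006 -0.203   0.1173] ((499.58099365234375, -206.2102508544922), (27.24810028076172, 62.79945755004883), 2.2186527252197266) [0.10576678 0.11612328 0.12724763]
scene necktop 76 [ 0.4989 -0.2064  0.1254] ((498.35540771484375, -206.66563415527344), (27.298965454101562, 25.2502384185791), 36.20118713378906) [0.122248   0.12554198 0.12747126]
scene hood 1056 [0.5015 0.3243 0.061 ] ((491.30352783203125, 324.0830383300781), (84.45038604736328, 83.82293701171875), 7.617712497711182) [0.05687702 0.06089258 0.06505668]
top neck 182 [ 0.4942 -0.2068  0.1195] ((494.7509765625, -208.59214782714844), (59.14615249633789, 26.351648330688477), 89.50576782226562) [0.10660589 0.12271505 0.13005687]
top necktop 100 [ 0.4953 -0.2083  0.1259] ((494.85443115234375, -208.49986267089844), (26.184432983398438, 25.81460189819336), 74.39803314208984) [0.12150833 0.12595563 0.13036622]
top hood 920 [0.487  0.321  0.0614] ((487.71771240234375, 323.03387451171875), (84.32379913330078, 86.0139389038086), 7.850142002105713) [0.0562918  0.06140538 0.0668446 ]
```

View pics/top8z.png

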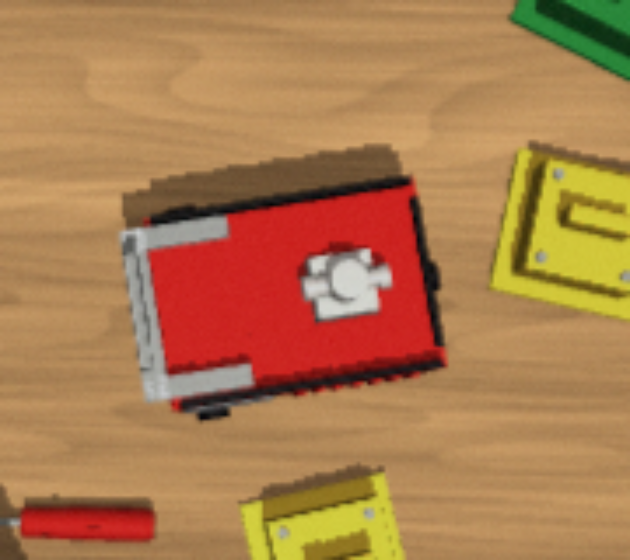

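View pics/scene8.png

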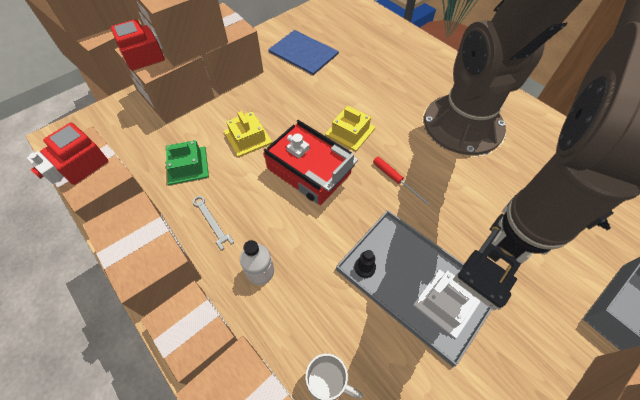

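The hood stands upright in the tray, its roof level at 61 mm and its centre near (0.49,0.324). The neck of the valve block is at (0.4965,-0.2075) in both views, with a yaw of about 7–10° at top8z(348,278). Going back.

Emit:
arm_command --deltas '[{"xyz": [-3.5, -0.4, 0], "turn": -0.5, "jaw": 100}, {"xyz": [-7.3, -0.9, 0], "turn": -1, "jaw": 100}, {"xyz": [-11.1, -1.3, 0], "turn": -1, "jaw": 100}, {"xyz": [-15.0, -1.8, 0], "turn": -1, "jaw": 100}, {"xyz": [-19.0, -2.3, 0], "turn": -1, "jaw": 100}]'

```text
clock: 10.03
position: [0.4946, 0.1345, 0.2324]
ee_rot: [2.042, 2.377, -0.007]
force: [1.7, -0.3, -0.6]
width: 0.608
```

Emit:
arm_command --deltas '[{"xyz": [-3.5, -0.4, 0], "turn": 0, "jaw": 100}, {"xyz": [-7.3, -0.9, 0], "turn": 0, "jaw": 100}, {"xyz": [-11.1, -1.3, 0], "turn": 0, "jaw": 100}, {"xyz": [-15.0, -1.8, 0], "turn": 0, "jaw": 100}, {"xyz": [-18.0, -2.1, 0], "turn": 0, "jaw": 100}]'

```text
clock: 10.45
position: [0.5002, -0.05, 0.2344]
ee_rot: [2.045, 2.375, -0.007]
force: [1.1, 1.0, -0.3]
width: 0.608
```

```bash
python3 - <<'E'
from h import *
go([.4965,-.2075,.2],9)
E
```

```text
t 10.45 pos [ 0.5002 -0.05    0.2344] F [ 1.1  1.  -0.3] w 0.608 jaw 8.54 tilt 0.51 J [-0.63  0.26  0.77  1.9  -0.2   1.06  0.37]
delta cm [-15.49  -2.7    3.58] turn -0.46
```

Emit:
arm_command --deltas '[{"xyz": [-4, -0.7, 0.7], "turn": -0.5, "jaw": 100}, {"xyz": [-8, -1.4, 1.5], "turn": -0.5, "jaw": 100}, {"xyz": [-12, -2.1, 2.5], "turn": -0.5, "jaw": 100}, {"xyz": [-15.4, -2.7, 3.5], "turn": -0.5, "jaw": 100}, {"xyz": [-15.4, -2.7, 3.5], "turn": -0.5, "jaw": 100}]'

```text
clock: 10.87
position: [0.4933, -0.2154, 0.2002]
ee_rot: [2.046, 2.372, -0.014]
force: [-0.2, -0.7, 0.6]
width: 0.606
```

```bash
python3 - <<'E'
from h import *
go([.4965,-.2075,.1],9)
E
```

```text
t 10.87 pos [ 0.4933 -0.2154  0.2002] F [-0.2 -0.7  0.6] w 0.606 jaw 8.43 tilt 0.73 J [-0.27  0.38  0.78  1.87 -0.3   1.01  0.78]
delta cm [ 0.86  0.43 10.01] turn -0.57
```

Emit:
arm_command --deltas '[{"xyz": [0.6, 0.3, 1.5], "turn": -0.5, "jaw": 100}, {"xyz": [0.8, 0.4, 3.5], "turn": -0.5, "jaw": 100}, {"xyz": [0.8, 0.4, 5.0], "turn": -0.5, "jaw": 100}, {"xyz": [0.8, 0.4, 6.5], "turn": -0.5, "jaw": 100}, {"xyz": [0.8, 0.4, 6.5], "turn": -0.5, "jaw": 100}]'

```text
clock: 11.28
position: [0.4945, -0.2068, 0.1328]
ee_rot: [2.038, 2.384, -0.017]
force: [-0.6, 0.5, -0.3]
width: 0.607
```

```bash
python3 - <<'E'
from h import *
go([.4965,-.2075,.1],9)
E
```

```text
t 11.28 pos [ 0.4945 -0.2068  0.1328] F [-0.6  0.5 -0.3] w 0.607 jaw 8.93 tilt 0.69 J [-0.23  0.46  0.72  1.95 -0.38  0.87  0.84]
delta cm [-0.06  0.2   3.28] turn -0.07
```

Emit:
arm_command --deltas '[{"xyz": [-0.1, 0.2, 1.0], "turn": 0, "jaw": 100}, {"xyz": [-0.1, 0.2, 2.0], "turn": 0, "jaw": 100}, {"xyz": [-0.1, 0.2, 3.0], "turn": 0, "jaw": 100}, {"xyz": [-0.1, 0.2, 3.2], "turn": 0, "jaw": 100}]'

```text
clock: 11.62
position: [0.496, -0.2075, 0.0993]
ee_rot: [2.039, 2.385, -0.018]
force: [-0.4, -0.5, -0.0]
width: 0.607
```

```bash
python3 - <<'E'
from h import *
from cell import get_image
go([.4965,-.2075,.1],9)
for n in("scene",):
    d=get_image(n)
    f=d["frame"][:,:,::-1];f=f[90:220,210:390]
    cv2.imwrite(f"pics/{n}9.png",cv2.resize(f,None,fx=3.5,fy=3.5))
E
```

```text
t 11.62 pos [ 0.496  -0.2075  0.0993] F [-0.4 -0.5 -0. ] w 0.607 jaw 8.94 tilt 0.69 J [-0.2   0.51  0.68  1.97 -0.42  0.81  0.87]
delta cm [-0.01  0.05 -0.07] turn -0.06
```

View pics/scene9.png

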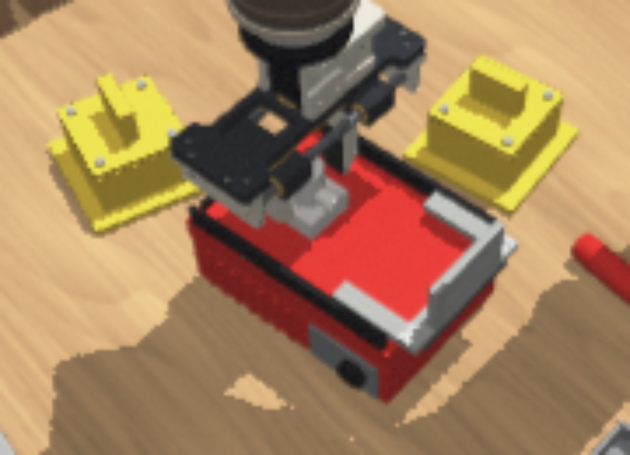

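The fingers straddle the neck at scene9(310,200). Closing.

Emit:
arm_command --deltas '[{"xyz": [0, 0, 0], "turn": 0, "jaw": 170}, {"xyz": [0, 0, 0], "turn": 0, "jaw": 255}, {"xyz": [0, 0, 0], "turn": 0, "jaw": 255}, {"xyz": [0, 0, 0], "turn": 0, "jaw": 255}, {"xyz": [0, 0, 0], "turn": 0, "jaw": 255}]' --force 30

```text
clock: 12.08
position: [0.4961, -0.2076, 0.1]
ee_rot: [2.039, 2.384, -0.018]
force: [0.5, -0.2, 0.8]
width: 0.298
```

Emit:
arm_command --deltas '[{"xyz": [0, 0, 0], "turn": 0, "jaw": 255}, {"xyz": [0, 0, 0], "turn": 0, "jaw": 255}]'

```text
clock: 12.25
position: [0.4961, -0.2076, 0.1]
ee_rot: [2.039, 2.384, -0.018]
force: [-0.5, 0.5, -0.6]
width: 0.297
```

Emit:
arm_command --deltas '[{"xyz": [0, 0, -0.5], "turn": 0, "jaw": 255}, {"xyz": [0, 0, -1.0], "turn": 0, "jaw": 255}, {"xyz": [0, 0, -1.5], "turn": 0, "jaw": 255}, {"xyz": [0, 0, -2.0], "turn": 0, "jaw": 255}, {"xyz": [0, 0, -2.5], "turn": 0, "jaw": 255}]'

```text
clock: 12.67
position: [0.4964, -0.2073, 0.1258]
ee_rot: [2.039, 2.384, -0.017]
force: [0.2, 0.4, -1.7]
width: 0.298
```

Emit:
arm_command --deltas '[{"xyz": [0, 0, -2], "turn": 0, "jaw": 255}, {"xyz": [0, 0, -4.5], "turn": 0, "jaw": 255}, {"xyz": [0, 0, -7], "turn": 0, "jaw": 255}, {"xyz": [0, 0, -9.5], "turn": 0, "jaw": 255}, {"xyz": [0, 0, -11], "turn": 0, "jaw": 255}]'

```text
clock: 13.08
position: [0.4973, -0.2067, 0.2387]
ee_rot: [2.038, 2.382, -0.015]
force: [0.7, 0.2, -1.7]
width: 0.3
```

```bash
python3 - <<'E'
from h import *
from cell import get_image
go([.464,.192,.24],7.65)
for n in("scene",):
    d=get_image(n)
    f=d["frame"][:,:,::-1];f=f[60:220,210:390]
    cv2.imwrite(f"pics/{n}10.png",cv2.resize(f,None,fx=3.5,fy=3.5))
E
```

```text
t 13.08 pos [ 0.4973 -0.2067  0.2387] F [ 0.7  0.2 -1.7] w 0.3 jaw 8.9 tilt 0.69 J [-0.31  0.34  0.8   1.82 -0.26  1.1   0.73]
delta cm [39.9   2.88 -0.61] turn 1.25
```

View pics/scene10.png

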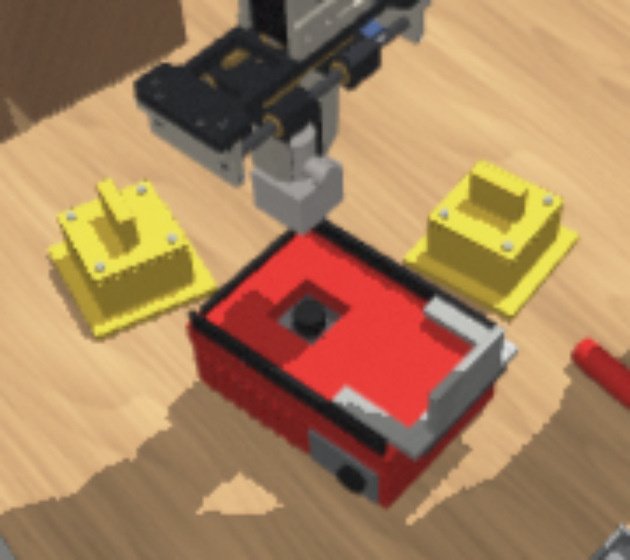

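The block is out and hangs level, and the black button shows in the socket at scene10(310,318). Carrying the block to the tray.

Emit:
arm_command --deltas '[{"xyz": [2.0, 0.1, 0], "turn": 0, "jaw": 255}, {"xyz": [5.0, 0.4, 0], "turn": 0, "jaw": 255}, {"xyz": [8.5, 0.6, 0], "turn": 0, "jaw": 255}, {"xyz": [12.0, 0.9, 0], "turn": 0, "jaw": 255}, {"xyz": [15.5, 1.1, 0], "turn": 0, "jaw": 255}]'

```text
clock: 13.55
position: [0.4846, -0.051, 0.2384]
ee_rot: [2.037, 2.379, -0.013]
force: [0.2, 0.5, -2.3]
width: 0.297
```

Emit:
arm_command --deltas '[{"xyz": [3.5, 0.2, 0], "turn": 0, "jaw": 255}, {"xyz": [7.0, 0.5, 0], "turn": 0, "jaw": 255}, {"xyz": [10.5, 0.7, 0], "turn": 0, "jaw": 255}, {"xyz": [14.0, 1.0, 0], "turn": 0, "jaw": 255}, {"xyz": [17.5, 1.2, 0], "turn": 0, "jaw": 255}]'

```text
clock: 13.97
position: [0.4689, 0.1253, 0.2361]
ee_rot: [2.037, 2.379, -0.012]
force: [0.8, 0.1, -1.9]
width: 0.295
```

```bash
python3 - <<'E'
from h import *
go([.464,.192,.047],9)
E
```

```text
t 13.97 pos [0.4689 0.1253 0.2361] F [ 0.8  0.1 -1.9] w 0.295 jaw 8.86 tilt 0.69 J [-0.95  0.22  0.7   1.93 -0.15  1.05 -0.04]
delta cm [ 6.89  0.54 18.83] turn -0.14
```

Emit:
arm_command --deltas '[{"xyz": [3.0, 0.2, 1.0], "turn": 0, "jaw": 255}, {"xyz": [6.0, 0.5, 3.5], "turn": 0, "jaw": 255}, {"xyz": [6.8, 0.5, 7.0], "turn": 0, "jaw": 255}, {"xyz": [6.8, 0.5, 10.5], "turn": 0, "jaw": 255}, {"xyz": [6.8, 0.5, 14.0], "turn": 0, "jaw": 255}]'

```text
clock: 14.38
position: [0.4632, 0.1927, 0.0937]
ee_rot: [2.034, 2.382, -0.011]
force: [0.5, 1.5, -1.5]
width: 0.294
```

```bash
python3 - <<'E'
from h import *
from cell import get_image
go([.464,.192,.045],9)
for n in("scene",):
    d=get_image(n)
    f=d["frame"][:,:,::-1];f=f[190:370,320:520]
    cv2.imwrite(f"pics/{n}11.png",cv2.resize(f,None,fx=3.2,fy=3.2))
E
```

```text
t 14.38 pos [0.4632 0.1927 0.0937] F [ 0.5  1.5 -1.5] w 0.294 jaw 9.0 tilt 0.69 J [-0.94  0.44  0.57  2.05 -0.33  0.74 -0.  ]
delta cm [-0.03  0.06  4.87] turn 0.0
```

View pics/scene11.png

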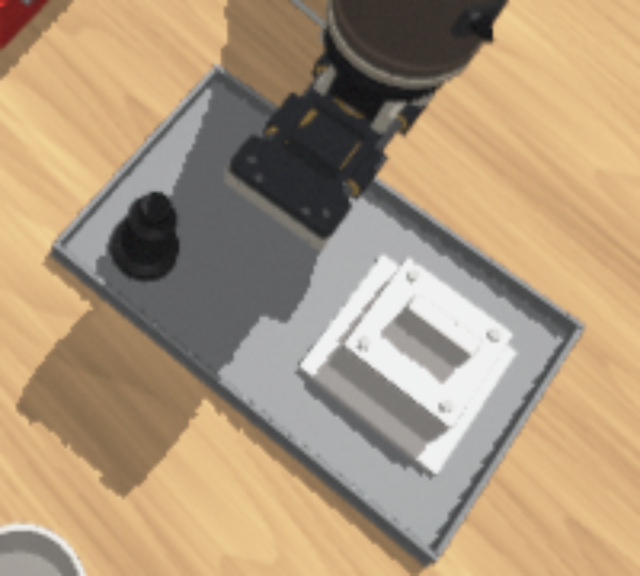

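The hood stands at scene11(420,350). The gripper is between the hood and the foot valve and clear of both. Lowering the block.

Emit:
arm_command --deltas '[{"xyz": [0, 0, 1.5], "turn": 0, "jaw": 255}, {"xyz": [0, 0, 3.0], "turn": 0, "jaw": 255}, {"xyz": [0, 0, 4.0], "turn": 0, "jaw": 255}, {"xyz": [0, 0, 4.5], "turn": 0, "jaw": 255}, {"xyz": [0, 0, 4.7], "turn": 0, "jaw": 255}]'

```text
clock: 14.85
position: [0.4588, 0.1894, 0.0427]
ee_rot: [2.039, 2.384, -0.026]
force: [-14.1, -4.0, 45.4]
width: 0.297
```

Emit:
arm_command --deltas '[{"xyz": [0, 0, 0.1], "turn": 0, "jaw": 255}, {"xyz": [0, 0, 0.1], "turn": 0, "jaw": 255}]'

```text
clock: 15.02
position: [0.4595, 0.1895, 0.043]
ee_rot: [2.039, 2.383, -0.023]
force: [0.1, -0.1, -2.7]
width: 0.297
```

Emit:
arm_command --deltas '[{"xyz": [0, 0, 0.1], "turn": 0, "jaw": 255}, {"xyz": [0, 0, 0.2], "turn": 0, "jaw": 255}]'

```text
clock: 15.18
position: [0.4596, 0.1896, 0.0426]
ee_rot: [2.04, 2.383, -0.022]
force: [-11.9, -3.6, 45.5]
width: 0.301
```

Emit:
arm_command --deltas '[{"xyz": [0, 0, 0], "turn": 0, "jaw": 200}, {"xyz": [0, 0, 0], "turn": 0, "jaw": 150}, {"xyz": [0, 0, 0], "turn": 0, "jaw": 110}, {"xyz": [0, 0, 0], "turn": 0, "jaw": 100}, {"xyz": [0, 0, 0], "turn": 0, "jaw": 100}]'

```text
clock: 15.6
position: [0.4598, 0.1897, 0.0426]
ee_rot: [2.04, 2.383, -0.022]
force: [-0.2, -0.1, 0.7]
width: 0.539
```

Emit:
arm_command --deltas '[{"xyz": [0, 0, -1.0], "turn": 0, "jaw": 100}, {"xyz": [0, 0, -4], "turn": 0, "jaw": 100}, {"xyz": [0, 0, -8], "turn": 0, "jaw": 100}, {"xyz": [0, 0, -12], "turn": 0, "jaw": 140}, {"xyz": [0, 0, -15.5], "turn": 0, "jaw": 180}]'

```text
clock: 16.02
position: [0.4608, 0.1911, 0.2004]
ee_rot: [2.041, 2.382, -0.021]
force: [1.1, 0.5, 0.4]
width: 0.507
```

```bash
python3 - <<'E'
from h import *
from cell import get_image
go([.4965,-.2073,.20],10)
for n in("scene",):
    d=get_image(n)
    P=pts(d);x,y,z=P[...,0],P[...,1],P[...,2]
    q=P[(abs(x-.46)<.05)&(abs(y-.19)<.04)&(z>.02)&(z<.09)];print(len(q),q.mean(0),np.percentile(q[:,2],[50,90,99]))
    f=d["frame"][:,:,::-1];f=f[190:370,320:520]
    cv2.imwrite(f"pics/{n}12.png",cv2.resize(f,None,fx=3.2,fy=3.2))
E
```

```text
t 16.02 pos [0.4608 0.1911 0.2004] F [1.1 0.5 0.4] w 0.507 jaw 8.82 tilt 0.83 J [-1.03  0.29  0.67  1.94 -0.2   0.99 -0.12]
delta cm [-39.91  -2.58   0.56] turn -1.18
458 [0.46961642 0.19165669 0.05051878] [0.05133782 0.07119453 0.07278274]
```

View pics/scene12.png

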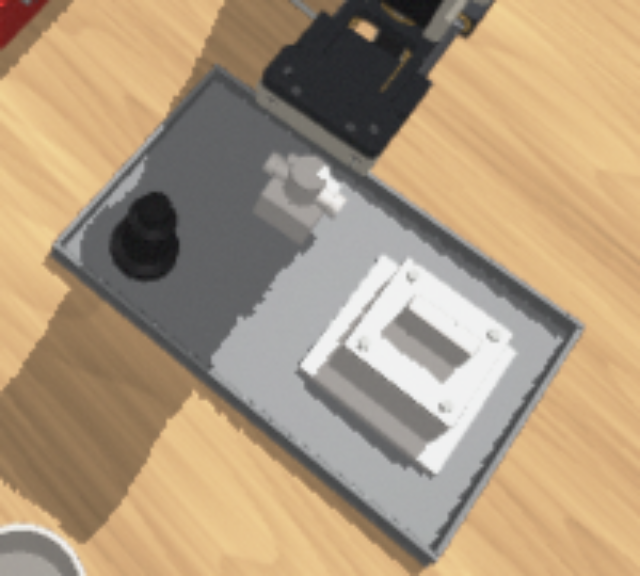

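The block stands upright in the tray, its top at 71 mm (5 + 66), with hood and foot valve undisturbed. Now the button, with the jaws shut.

Emit:
arm_command --deltas '[{"xyz": [-3.5, -0.2, 0], "turn": 0, "jaw": 255}, {"xyz": [-7.3, -0.5, 0], "turn": -0.5, "jaw": 255}, {"xyz": [-11.1, -0.7, 0], "turn": -1, "jaw": 255}, {"xyz": [-15.0, -1.0, 0], "turn": -1, "jaw": 255}, {"xyz": [-19.0, -1.2, 0], "turn": -1, "jaw": 255}]'

```text
clock: 16.48
position: [0.4808, 0.001, 0.2085]
ee_rot: [2.019, 2.398, -0.008]
force: [0.4, 0.3, -0.1]
width: 0.107
```

Emit:
arm_command --deltas '[{"xyz": [-3.5, -0.2, 0], "turn": 0, "jaw": 255}, {"xyz": [-7.3, -0.5, 0], "turn": 0, "jaw": 255}, {"xyz": [-11.1, -0.7, 0], "turn": 0, "jaw": 255}, {"xyz": [-15.0, -1.0, 0], "turn": 0, "jaw": 255}, {"xyz": [-18.5, -1.2, 0], "turn": 0, "jaw": 255}]'

```text
clock: 16.9
position: [0.5001, -0.186, 0.2108]
ee_rot: [2.019, 2.397, -0.007]
force: [0.5, -0.1, -0.6]
width: 0.004
```

```bash
python3 - <<'E'
from h import *
go([.4965,-.2075,.13],10)
E
```

```text
t 16.9 pos [ 0.5001 -0.186   0.2108] F [ 0.5 -0.1 -0.6] w 0.004 jaw 9.77 tilt 0.51 J [-0.33  0.35  0.77  1.87 -0.28  1.03  0.73]
delta cm [-1.99 -0.73  8.1 ] turn -0.23
```

Emit:
arm_command --deltas '[{"xyz": [-1.0, -0.4, 2], "turn": -0.2, "jaw": 255}, {"xyz": [-2.0, -0.7, 5], "turn": -0.2, "jaw": 255}, {"xyz": [-2.0, -0.7, 7.5], "turn": -0.2, "jaw": 255}, {"xyz": [-2.0, -0.7, 10], "turn": -0.2, "jaw": 255}, {"xyz": [-2.0, -0.7, 10], "turn": -0.2, "jaw": 255}]'

```text
clock: 17.32
position: [0.4942, -0.2068, 0.1076]
ee_rot: [2.02, 2.404, -0.012]
force: [-1.1, -0.5, 0.1]
width: 0.004
```

```bash
python3 - <<'E'
from h import *
from cell import get_image
go([.4965,-.2075,.08],10)
d=get_image("scene")
f=d["frame"][:,:,::-1];f=f[90:220,210:390]
cv2.imwrite(f"pics/scene13.png",cv2.resize(f,None,fx=3.5,fy=3.5))
E
```

```text
t 17.32 pos [ 0.4942 -0.2068  0.1076] F [-1.1 -0.5  0.1] w 0.004 jaw 9.93 tilt 0.45 J [-0.2   0.49  0.69  1.97 -0.41  0.82  0.88]
delta cm [-0.09  0.22  2.76] turn -0.07
```

View pics/scene13.png

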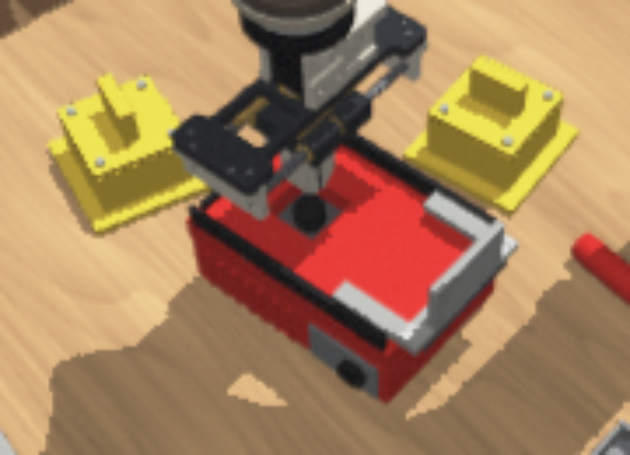

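The shut fingers are just above the button at scene13(310,213). Pressing.

Emit:
arm_command --deltas '[{"xyz": [-0.1, 0.2, 1.0], "turn": 0, "jaw": 255}, {"xyz": [-0.1, 0.2, 2.0], "turn": 0, "jaw": 255}, {"xyz": [-0.1, 0.2, 2.6], "turn": 0, "jaw": 255}]'

```text
clock: 17.62
position: [0.4979, -0.2079, 0.0837]
ee_rot: [2.017, 2.403, -0.01]
force: [-0.4, -0.1, 0.3]
width: 0.005
```

Emit:
arm_command --deltas '[{"xyz": [0, 0, 0.3], "turn": 0, "jaw": 255}, {"xyz": [0, 0, 0.6], "turn": 0, "jaw": 255}, {"xyz": [0, 0, 0.7], "turn": 0, "jaw": 255}, {"xyz": [0, 0, 0.7], "turn": 0, "jaw": 255}]'

```text
clock: 17.95
position: [0.498, -0.2077, 0.0769]
ee_rot: [2.017, 2.403, -0.009]
force: [-1.7, 2.1, 3.8]
width: 0.002
```

Emit:
arm_command --deltas '[{"xyz": [0, 0, 0.2], "turn": 0, "jaw": 255}, {"xyz": [0, 0, 0.4], "turn": 0, "jaw": 255}, {"xyz": [0, 0, 0.5], "turn": 0, "jaw": 255}, {"xyz": [0, 0, 0.5], "turn": 0, "jaw": 255}]'

```text
clock: 18.28
position: [0.4982, -0.2078, 0.0738]
ee_rot: [2.017, 2.402, -0.006]
force: [-9.1, 6.0, 31.8]
width: 0.006
```

It is on its stop: tip at 73.8 mm and 32 N, well over the 5 N spring. Retracting well clear.

Emit:
arm_command --deltas '[{"xyz": [0, 0, -1.0], "turn": 0, "jaw": 255}, {"xyz": [0, 0, -4], "turn": 0, "jaw": 255}, {"xyz": [0, 0, -8], "turn": 0, "jaw": 255}, {"xyz": [0, 0, -12], "turn": 0, "jaw": 255}, {"xyz": [0, 0, -16], "turn": 0, "jaw": 255}]'

```text
clock: 18.7
position: [0.4976, -0.2072, 0.2355]
ee_rot: [2.018, 2.401, -0.007]
force: [1.4, -0.3, -0.4]
width: 0.009
```

Emit:
arm_command --deltas '[{"xyz": [3, 0, 0], "turn": 0, "jaw": 255}, {"xyz": [6, 0, 0], "turn": 0, "jaw": 255}, {"xyz": [9, 0, -1], "turn": 0, "jaw": 255}, {"xyz": [12, 0, -2], "turn": 0, "jaw": 255}, {"xyz": [14, 0, -2], "turn": 0, "jaw": 255}]'

```text
clock: 19.12
position: [0.4739, -0.0668, 0.2559]
ee_rot: [2.016, 2.402, -0.003]
force: [0.4, 0.3, 0.4]
width: 0.004
```

Emit:
arm_command --deltas '[{"xyz": [0, 0, 0], "turn": 0, "jaw": 255}, {"xyz": [0, 0, 0], "turn": 0, "jaw": 255}, {"xyz": [0, 0, 0], "turn": 0, "jaw": 255}]'

```text
clock: 19.37
position: [0.474, -0.0675, 0.256]
ee_rot: [2.015, 2.402, -0.003]
force: [0.8, -0.1, 0.4]
width: 0.005
```

```bash
python3 - <<'E'
from h import *
from cell import get_image
go([.4965,-.2075,.08],10)
d=get_image("scene");P=pts(d);x,y,z=P[...,0],P[...,1],P[...,2]
hsv=cv2.cvtColor(d["frame"],cv2.COLOR_RGB2HSV)
q=P[(np.hypot(x-.498,y+.207)<.012)&(hsv[...,2]<60)];print("button",len(q),q.mean(0) if len(q) else 0,np.median(q[:,2]) if len(q) else 0)
m=(x>.41)&(x<.54)&(y>-.1)&(y<-.01)&(z>.125)&(z<.143);q=P[m];print("tab",rect(q[:,:2]))
q=P[(abs(x-.49)<.08)&(abs(y-.325)<.08)&(z>.055)&(z<.068)];print("hood",rect(q[:,:2]),np.median(q[:,2]))
q=P[(abs(x-.46)<.05)&(abs(y-.19)<.05)&(z>.066)&(z<.09)];print("neck top",q.mean(0))
f=d["frame"][:,:,::-1];cv2.imwrite(f"pics/scene14.png",f)
E
```

```text
t 19.37 pos [ 0.474  -0.0675  0.256 ] F [ 0.8 -0.1  0.4] w 0.005 jaw 10.0 tilt 0.38 J [-0.63  0.18  0.79  1.92 -0.14  1.09  0.38]
delta cm [-14.07  -0.27  17.69] turn -0.0
button 58 [ 0.49905845 -0.20505194  0.07813377] 0.0793990687918355
tab ((471.40496826171875, -59.69630813598633), (79.95728302001953, 8.976109504699707), 9.869607925415039)
hood ((490.6844482421875, 323.9939270019531), (85.08653259277344, 83.90789031982422), 7.61922550201416) 0.06101355632395361
neck top [0.46354653 0.18997213 0.0708424 ]
```

View pics/scene14.png

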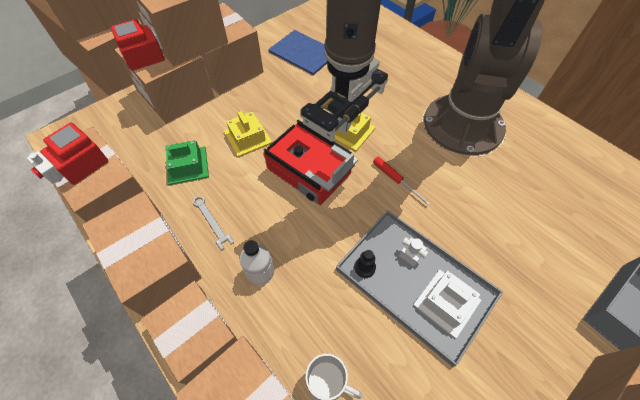

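The button at (298,150) is back up, its top measured at 79.4 mm. The tab has stayed at its stop, the hood (447,300) and block (410,250) stand upright in the tray, and the bottle and foot valve have not moved. The arm touches nothing.

```bash
python3 -c "
from cell import sign_off
print(sign_off())"
```

```text
the job is handed in; nothing more can be done
None
```

The pump head is apart in the order you asked for, and I handed the job in at about 19.4 s of the 72 s allowed. The sign-off reports no verdict.

Last checks before handing in:
- **Keeper:** out at its stop. The tab centre measures 150 mm along the pump's y, which matches 50 mm of travel.
- **Hood:** upright in the tray, let go, with its roof at 61 mm as expected.
- **Valve block:** upright in the tray, let go, with its top at 71 mm as expected.
- **Test button:** pressed to its stop, with the fingertip at 73.8 mm and about 32 N. It came back up to about 79.4 mm, against a nominal 80 mm.
- **Foot valve and bottle:** both look unmoved in the last picture; I did not measure them again.
- **Arm:** clear of everything, with the force reading near zero.

No check failed. The two views of the hood and valve block differed by 2–4 mm, a little over the camera calibration, so I used values between them. Setting the block down pressed it on the tray floor with about 45 N at the wrist, under the 120 N limit. The pictures showed no shift or tilt afterwards.

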